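# Square up the cup row with the straightedge

## Robot

A 6-joint arm with a two-finger parallel gripper is mounted at the origin on the work surface. World frame = base frame: x ahead of the robot, y to its left, z up, the work surface at z = 0. Lengths are in m, angles in rad, forces in N, time in s.
With the tool pointing down it reaches from about 0.4 to 0.825 m from the base axis. Payload 7 kg.
Tool frame: the origin (TCP) lies at the very end of the fingers, on their centre line; the grasp point (between the pads) lies 19 mm behind it (r.grip_depth is the z of the grasp point in the tool frame, in m); z points along the fingers, y is the line along which they close (so a half turn about z gives the same grasp; the last joint's range is limited). The gripper opens to 88 mm and grips with 3 to 60 N. Pads are 19 mm wide; open, the fingers measure 130 mm over their backs; the gripper's body (78 mm by 193 mm) begins 47 mm behind the grasp point.
Start: joints at [0.288, 0.359, 0.012, 0, -1.224, -0.288], TCP at [0.675, -0, 0.227] pointing down, gripper open.
Joint ranges: [-3.07, 3.07], [-1.43, 2.12], [-1.02, 1.25], [-3.03, 1.67], [-3.05, -0], [-3.03, 3.03]. Speed limits (rad/s): [2.39, 2.39, 3.01, 3.14, 3.14, 3.14].

## Interface

Orientations are given as a unit quaternion [x, y, z, w].
In Python, from cell import r, fingers, imaging, order gives the robot as it stands. The module is installed in compiled form; this text tells all that it offers. Calls block until the motion is done:
- r.move_ptp(position, orientation): joint-space move of the TCP to a pose.
- r.movel(position, orientation=None, speed=0.15, threshold=None): straight line of the TCP; orientation=None keeps the orientation; speed is the mean speed in m/s. With threshold (N) it stops when the force on the tool has changed by that much, and returns True; else False.
- r.move_j(angles): joint-space move.
- fingers.move_gripper(opening, effort=None): finger opening in m; effort is the grip in N (None keeps the last); returns when the fingers have stopped.
- r.wait(seconds).
- r.inverse_kinematics(position, orientation): joint angles nearest the present ones, or None.
- r.state(): the state.
- imaging.get_image(name): name is "scene" or "side" or "wrist"; returns the picture (400x640x3 uint8, red, green, blue); there is no depth.
- imaging.camera_info(name): a dict with "fov_y" (degrees; the focal length in pixels is half the picture's height over the tangent of half this angle, whatever the lens; pixels are square), "cx", "cy" (the principal point, pixels), "pose" (4x4, takes a point from camera to world coordinates); the wrist camera has in their place "T_tool_cam" (4x4, takes a point from camera to tool coordinates, whose origin is the TCP and whose axes are the flange's). Camera axes: x right, y down, z forward; pixel columns grow to the right and rows downward; lengths in m; the calibration is good to about 2 mm. A picture is of the moment at which its call begins: read the wrist's pose just before it. camera_info takes no time and is no camera call.
A pose or a line that the arm cannot do raises r.IKError and nothing moves.
- order.job_done(): hands the job in; it is judged then, once.
The state is a dict: "t": time; "joint_positions": joint angles; "qd": joint speeds; "joint_torque": joint torques, N m; "position": TCP position; "eef_rot": TCP orientation; "force": force on the tool from outside, world axes, zero at the start; "torque": the same for the moment, N m; "gripper_width": finger opening in m; "grip_force": force on a finger pad.
Only numpy, scipy, OpenCV 4.12 (cv2) and the standard library are available. Lean on these libraries where they do the work, as an engineer would, in place of code of your own. Each camera call takes 0.05 s, during which the arm holds its last target. There are 200 camera calls.

## Task

Take the straightedge by its red handle and use its long flat face to push the four upside-down cups back along the tray together, until all four stand in one straight row against the tray's stop rail. Nobody knows exactly where the stop is set, so feel for it: press until the push has risen about 7 N above the sliding drag, hold that a moment, and never let the row bear on the rail with more than 12 N, as the cups chip. Touch the cups only with the straightedge, leave the jar and everything else where it is, then stand the straightedge back in its black dock and let go.

Things in the scene. Friction and masses are not known exactly. Their poses are not given: they have to be found in the camera images.
- tray: Fixed wooden service tray, 220 mm (its x) by 400 mm (its y), 10 mm thick, turned by up to about 0.2 rad. Origin on its underside: the board spans x -110..+110 and y -230..+170 mm, its top at z = 10 mm. +x points away from the robot, to the stop rail. It is smooth: sliding all four cups takes about 2 to 6 N.
- rail: Stop rail along the tray's far edge, same origin and axes as the tray: a dark steel bar (x 97 to 109 mm) that carries a bright adjustable stop strip, parallel to tray y, as long as the tray, 11.5 to 31.5 mm high. The strip's flat near face, which the cups must touch, is clamped somewhere from x = 65 to 85 mm: this setting differs each time and is not reported, so feel for it. It does not give under 25 N.
- dock: Fixed shallow black plastic dock in which the straightedge lives, outside 70 mm (x) by 290 mm (y), open on top; floor 5 mm thick, walls 5 mm thick and 16 mm high, inside 60 by 280 mm. Origin at the centre of its underside.
- ruler_grip (a point): Straightedge: loose aluminium angle bar 260 mm long (its y), about 250 g, with a red upright handle 22 mm thick (x), 44 mm wide (y), 45 to 123 mm above the bar's underside. This point is inside the handle, on its axis, 95 mm above the underside. Grip across the 22 mm from above, fingertips 65 mm or more above the underside (cups are 56 mm tall).
- ruler: The same straightedge; origin on its underside, 95 mm below ruler_grip, same axes. Its flat pushing face is the plane x = +11 mm, 45 mm high, flush with the handle's front. Its foot, 5 mm thick, reaches back to x = -31 mm, so that when centred in the dock this origin lies 10 mm to the dock centre's +x side, 5 mm up, its axes along the dock's.
- cup0_mid (a point): The white stoneware espresso cup, upside down on the tray, loose, 120 to 240 g, 62 mm across (straight up to 30 mm, then tapering), 56 mm tall. The point is on its axis, 28 mm above its underside; at the start at tray x = -28 to 20 mm. The four stand side by side near tray y = -108, -36, 36, 108 mm.
- cup0: The same white cup; origin at the centre of its underside.
- cup1_mid (a point): The blue stoneware espresso cup, upside down on the tray, loose, 120 to 240 g, 62 mm across (straight up to 30 mm, then tapering), 56 mm tall. The point is on its axis, 28 mm above its underside; at the start at tray x = -28 to 20 mm. The four stand side by side near tray y = -108, -36, 36, 108 mm.
- cup1: The same blue cup; origin at the centre of its underside.
- cup2_mid (a point): The terracotta stoneware espresso cup, upside down on the tray, loose, 120 to 240 g, 62 mm across (straight up to 30 mm, then tapering), 56 mm tall. The point is on its axis, 28 mm above its underside; at the start at tray x = -28 to 20 mm. The four stand side by side near tray y = -108, -36, 36, 108 mm.
- cup2: The same terracotta cup; origin at the centre of its underside.
- cup3_mid (a point): The green stoneware espresso cup, upside down on the tray, loose, 120 to 240 g, 62 mm across (straight up to 30 mm, then tapering), 56 mm tall. The point is on its axis, 28 mm above its underside; at the start at tray x = -28 to 20 mm. The four stand side by side near tray y = -108, -36, 36, 108 mm.
- cup3: The same green cup; origin at the centre of its underside.
- jar: Bystander: amber glass jar, 40 mm across, 75 mm tall, standing on the tray at about y = -180 mm, beyond the row's -y end. Origin under its centre. Fingers and straightedge must pass clear of it.
- screwdriver: Bystander: orange screwdriver lying beyond the tray.
- wrench: Bystander: steel wrench lying beyond the tray.
- phone: Bystander: black phone, 75 x 150 x 9 mm, lying flat.
- tamper: Bystander: steel coffee tamper, 58 mm across, 88 mm tall.
- jug: Bystander: steel milk jug, 84 mm across, 100 mm tall.
- bitbox: Bystander: orange bit case, 100 x 150 x 44 mm.
- papercup: Bystander: white cup, 80 mm across, 95 mm tall.

How it is judged:
By the outcome, as a careful person would: the job done as asked, in the order asked, and still so for the second after the job is handed in, with the robot touching nothing.
It also fails if it takes over 67 s, if anything falls off the work surface, if the arm or the gripper's body presses on something with over 40 N, if the wrist force passes 120 N, or if a joint passes its speed limit or range.

## Working session

There is one attempt and no reset: what is moved stays moved. The work goes in short steps, each a Python script; the robot and the scene stay as the last script left them, time stands still between calls to the robot, and variables do not carry over. Pictures are saved under pics/ and viewed, at most 10 in all, crops included, and the job is handed in when it is done.

```bash
mkdir -p pics; ls
python3 - <<'E'
from cell import r, fingers, imaging, order
import cv2, numpy as np
np.set_printoptions(precision=4,suppress=True)
for n in("scene","side","wrist"):
    print(n,imaging.camera_info(n))
s=r.state();print(s)
a=[imaging.get_image(n)[:,:,::-1] for n in("scene","side","wrist")]
for n,i in zip("abc",a): cv2.imwrite(f"pics/{n}.png",i)
E
```

```text
pics
scene {'fov_y': 47.8288731915907, 'cx': 316.79671317008876, 'cy': 202.20261890466088, 'pose': array([[ 0.6755,  0.6466, -0.3545,  1.0449],
       [ 0.7373, -0.587 ,  0.3343, -0.4462],
       [ 0.0081, -0.4872, -0.8732,  1.3112],
       [ 0.    ,  0.    ,  0.    ,  1.    ]])}
side {'fov_y': 48.46891882431078, 'cx': 322.3462251736428, 'cy': 198.84618654767038, 'pose': array([[-0.8889, -0.247 ,  0.3858, -0.044 ],
       [-0.4581,  0.4753, -0.7512,  1.2068],
       [ 0.0021, -0.8444, -0.5356,  0.9366],
       [ 0.    ,  0.    ,  0.    ,  1.    ]])}
wrist {'fov_y': 60.32895073115673, 'cx': 325.8932690650234, 'cy': 198.18298122426182, 'T_tool_cam': array([[-0.0004, -0.9542, -0.2993,  0.0806],
       [ 1.    , -0.0003, -0.0004, -0.0008],
       [ 0.0003, -0.2993,  0.9542, -0.1584],
       [ 0.    ,  0.    ,  0.    ,  1.    ]])}
{'t': 0.0, 'joint_positions': array([ 0.2881,  0.3594,  0.0111, -0.0004, -1.224 , -0.2882]), 'qd': array([ 0.001 , -0.0005,  0.0004,  0.0007,  0.0007, -0.0007]), 'joint_torque': array([ -0.0008, -58.2727,  29.3058,   6.9975,   0.0069,  -0.0002]), 'position': array([ 0.6745, -0.0001,  0.2256]), 'eef_rot': array([-0.707 ,  0.7072,  0.0005, -0.0006]), 'force': array([ 0.5345,  0.1044, -0.2035]), 'torque': array([-0.027 , -0.0453,  0.0034]), 'grip_force': 0.0, 'gripper_width': 0.08771046756636063}
```

View pics/a.png

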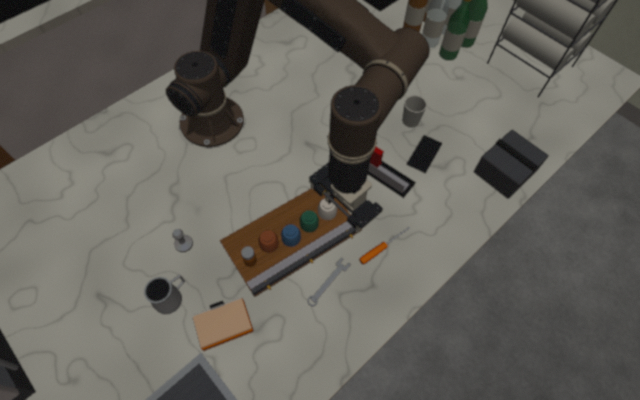

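View pics/b.png

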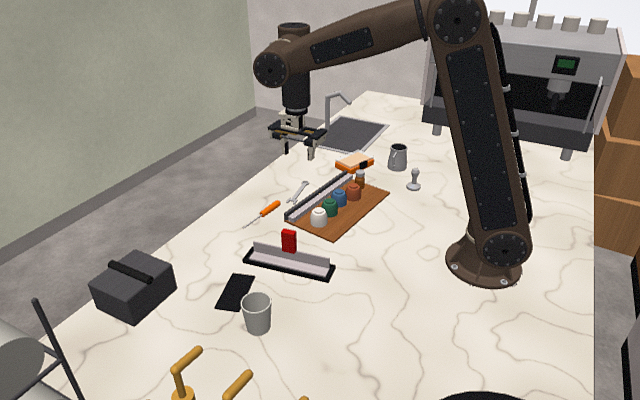

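The side view shows the dock with the red handle at about (289,240), and the tray's near corner at (333,240) with the cups white, green, blue, terracotta from +y to -y. I'll localize these roughly, then look from above.

```bash
cat > h.py <<'E'
from cell import r, fingers, imaging, order
import cv2, numpy as np
from scipy.spatial.transform import Rotation as R
np.set_printoptions(precision=4,suppress=True)
def campose(n,st=None):
    c=imaging.camera_info(n)
    if n!="wrist": return c,c["pose"]
    T=np.eye(4);T[:3,:3]=R.from_quat(st["eef_rot"]).as_matrix();T[:3,3]=st["position"]
    return c,T@c["T_tool_cam"]
def ray(n,u,v,z,st=None):
    c,P=campose(n,st); f=200/np.tan(np.radians(c["fov_y"]/2))
    d=P[:3,:3]@[(u-c["cx"])/f,(v-c["cy"])/f,1]
    return P[:3,3]+d*(z-P[2,3])/d[2]
def snap(name,file):
    st=r.state(); im=imaging.get_image(name)[:,:,::-1]
    cv2.imwrite(f"pics/{file}.png",im)
    np.savez(f"pics/{file}.npz",position=st["position"],eef_rot=st["eef_rot"])
    return im
def down(yaw): # tool pointing down, tool x axis at world angle yaw
    return R.from_matrix(np.array([[np.cos(yaw),np.sin(yaw),0],[np.sin(yaw),-np.cos(yaw),0],[0,0,-1]])).as_quat()
E
python3 - <<'E'
from h import *
for n,L in {"side":[(243,262,.0),(328,280,.0),(335,268,.016),(251,242,.016),(289,231,.123),(333,240,.01),(390,195,.01),(285,222,.01),(319,218,.05),(353,192,.05),(360,178,.06)],
 "scene":[(411,195,.016),(413,180,.016),(376,156,.12),(222,240,.01),(252,293,.01),(268,240,.05),(248,253,.06),(328,210,.05)]}.items():
    for u,v,z in L: print(n,u,v,ray(n,u,v,z))
print(R.from_quat(r.state()["eef_rot"]).as_matrix())
E
```

```text
side 243 262 [0.6833 0.3477 0.    ]
side 328 280 [0.4032 0.297  0.    ]
side 335 268 [0.4005 0.2542 0.016 ]
side 251 242 [0.7076 0.2662 0.016 ]
side 289 231 [0.5484 0.2768 0.123 ]
side 333 240 [0.4717 0.1228 0.01  ]
side 390 195 [ 0.3993 -0.241   0.01  ]
side 285 222 [0.6714 0.1076 0.01  ]
side 319 218 [0.5478 0.0798 0.05  ]
side 353 192 [ 0.5131 -0.1339  0.05  ]
side 360 178 [ 0.5254 -0.2292  0.06  ]
scene 411 195 [0.7094 0.3001 0.016 ]
scene 413 180 [0.6747 0.3493 0.016 ]
scene 376 156 [0.5638 0.2655 0.12  ]
scene 222 240 [ 0.4164 -0.2612  0.01  ]
scene 252 293 [ 0.6149 -0.2987  0.01  ]
scene 268 240 [ 0.5302 -0.1631  0.05  ]
scene 248 253 [ 0.5269 -0.2365  0.06  ]
scene 328 210 [0.5777 0.0439 0.05  ]
[[-0.0001 -1.     -0.0013]
 [-1.      0.0001 -0.0002]
 [ 0.0002  0.0013 -1.    ]]
```

View pics/c.png

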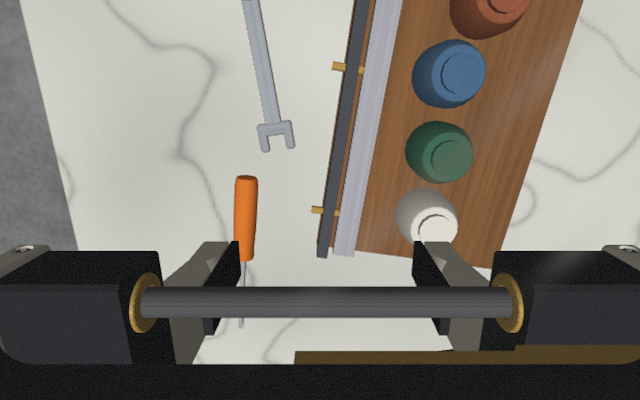

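The wrist picture shows the strip and tray: white, green, blue and terracotta cups up the picture at x≈430–490, with the tray turned about −0.16 rad. Next I look at the dock from above, and at the tray from a better spot.

Run:
```python
from h import *
r.move_ptp([0.56,0.42,0.24],down(-np.pi/2)); r.wait(.2)
print(r.state()["t"],r.state()["joint_positions"])
a=snap("wrist","d")
r.move_ptp([0.53,0.11,0.30],down(-np.pi/2)); r.wait(.2)
print(r.state()["t"],r.state()["joint_positions"])
b=snap("wrist","e")
for y in (0,np.pi):print(y,r.inverse_kinematics([.555,.28,.09],down(y)))
```

```text
1.95 [ 0.9195  0.3925  0.0934  0.     -1.2718 -0.9209]
3.4083 [ 0.5683  0.0987 -0.1634 -0.     -1.3099 -0.567 ]
0 [ 0.7809  0.3882 -0.2811  0.     -0.9016  0.7899]
3.141592653589793 [ 0.7809  0.3882 -0.2811  0.     -0.9016 -2.3517]
```

View pics/d.png

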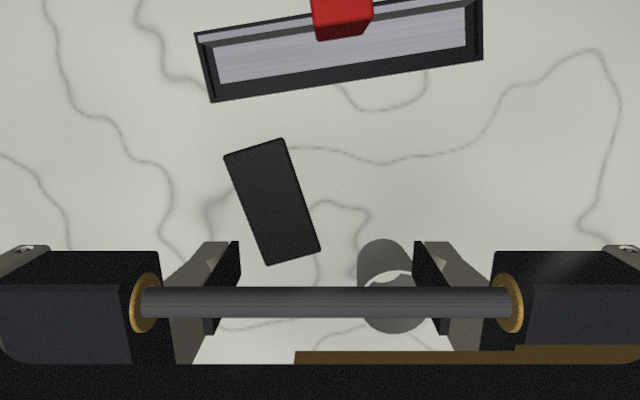

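View pics/e.png

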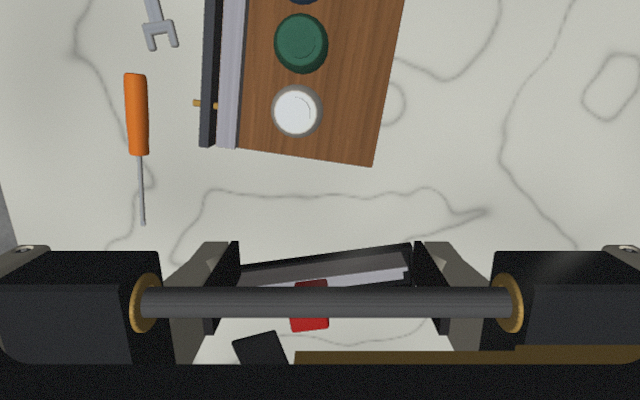

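Picture d shows the dock tilted, with the handle at the top edge (342,15); e shows the tray's +y corner at (372,166). I'll retake both with the features closer to the middle.

Run:
```python
from h import *
r.move_ptp([0.53,0.335,0.26],down(-np.pi/2)); r.wait(.3)
a=snap("wrist","f")
r.move_ptp([0.53,-0.01,0.36],down(-np.pi/2)); r.wait(.3)
b=snap("wrist","g")
print(r.state()["t"])
cv2.imwrite("pics/f2.png",cv2.resize(a[0:240,120:560],None,fx=1.8,fy=1.8,interpolation=cv2.INTER_CUBIC))
cv2.imwrite("pics/g2.png",cv2.resize(b[0:280,120:520],None,fx=2,fy=2,interpolation=cv2.INTER_CUBIC))
```

```text
6.4167
```

View pics/f2.png

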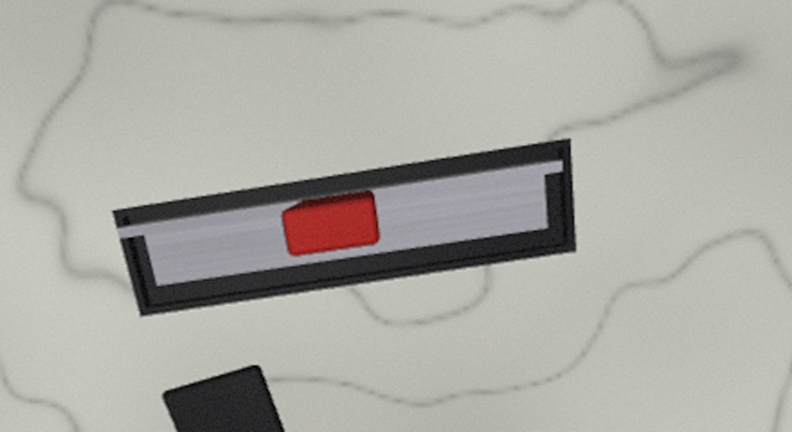

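View pics/g2.png

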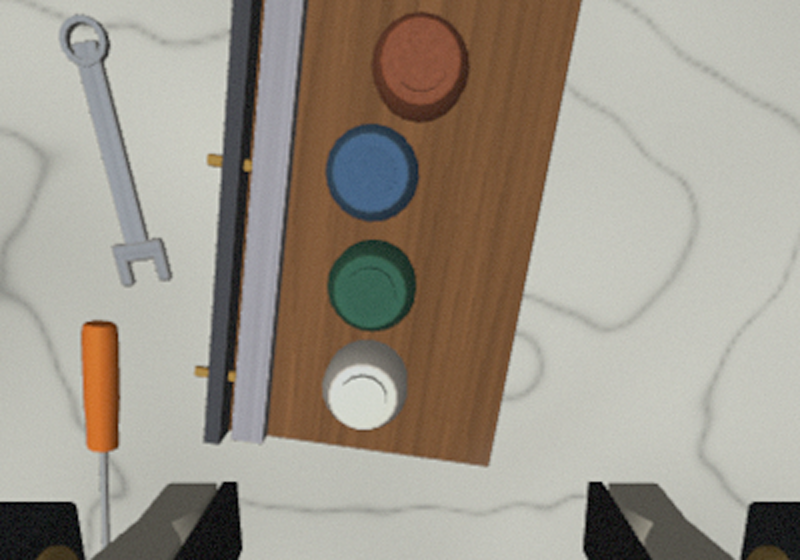

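Picture f2 shows the dock corners at (115,212), (570,140), (575,250), (142,315) and the handle's top face centred near (332,226). g2 shows the tray corner at (489,466), its near edge up to (581,0), its end edge to (268,436), and all four cups.

Run:
```python
from h import *
F=np.load("pics/f.npz");G=np.load("pics/g.npz")
f=lambda x,y,z:ray("wrist",120+x/1.8,y/1.8,z,F)
g=lambda x,y,z:ray("wrist",120+x/2,y/2,z,G)
D=np.array([f(*p,.016) for p in [(115,212),(570,140),(575,250),(142,315)]]);print("dock",D,D.mean(0))
n=np.linalg.norm;print([n(D[i]-D[i-1]) for i in range(4)])
a=lambda p,q:np.arctan2(*(q-p)[1::-1])
print("ruler y ang",a(D[1],D[0]),a(D[2],D[3]), "end", a(D[0],D[3]),a(D[1],D[2]))
H=np.array([f(*p,.128) for p in [(285,212),(372,196),(379,243),(291,255)]]);print("handle",H,H.mean(0),[n(H[i]-H[i-1]) for i in range(4)],a(H[1],H[0]),a(H[2],H[3]))
for nm,p,q,z in [("near",(581,0),(489,466),.01),("end",(489,466),(268,436),.01),("stripnear",(303,0),(265,440),.0315),("stripfar",(265,0),(233,440),.0315)]:
  P,Q=g(*p,z),g(*q,z);print(nm,P,Q,n(P-Q),a(P,Q))
for c in [(420,67,31),(372,172,29),(372,285,29),(366,385,25)]:
  print("cup top?",g(c[0],c[1],.066))
```

```text
dock [[0.6938 0.2835 0.016 ]
 [0.4088 0.2408 0.016 ]
 [0.3992 0.308  0.016 ]
 [0.6842 0.3507 0.016 ]] [0.5465 0.2958 0.016 ]
[np.float64(0.06788243748596019), np.float64(0.2881265464980205), np.float64(0.0678699218659709), np.float64(0.2881183171874142)]
ruler y ang 0.14884941082009054 0.14889304540034953 end 1.7129009201945993 1.7127784183238666
handle [[0.5705 0.2753 0.128 ]
 [0.5306 0.2683 0.128 ]
 [0.5273 0.2895 0.128 ]
 [0.5685 0.295  0.128 ]] [0.5492 0.282  0.128 ] [np.float64(0.01976059416652655), np.float64(0.04052990604913878), np.float64(0.021452568718214046), np.float64(0.04155367709401134)] 0.17481265644241567 0.1328737662128595
near [ 0.4201 -0.2029  0.01  ] [0.4691 0.1276 0.01  ] 0.33413172218293824 1.423594331112949
end [0.4691 0.1276 0.01  ] [0.644  0.1021 0.01  ] 0.17680432403811025 -0.14472140735479078
stripnear [ 0.5992 -0.198   0.0315] [0.6417 0.0972 0.0315] 0.2982643352189129 1.4278344597153418
stripfar [ 0.6231 -0.198   0.0315] [0.6659 0.0972 0.0315] 0.29830769541554203 1.4267102554742204
cup top? [ 0.526  -0.1548  0.066 ]
cup top? [ 0.5558 -0.0951  0.066 ]
cup top? [ 0.5569 -0.0247  0.066 ]
cup top? [0.5622 0.0436 0.066 ]
```

Run:
```python
from h import *
q=down(.1488-np.pi); x,y=.549,.2825
r.move_ptp([x,y,.20],q)
print(r.movel([x,y,.081],q,speed=.12,threshold=8)); r.wait(.1)
s=r.state();print(s["position"],s["force"])
fingers.move_gripper(.0,60); r.wait(.2)
s=r.state();print(s["t"],s["position"],s["force"],s["torque"],s["gripper_width"],s["grip_force"])
r.movel([x,y,.21],q,speed=.1); r.wait(.2)
s=r.state();print(s["t"],s["position"],s["force"],s["torque"],s["gripper_width"],s["joint_positions"])
snap("side","i"); im=cv2.imread("pics/i.png")
cv2.imwrite("pics/i2.png",cv2.resize(im[80:300,180:420],None,fx=2.5,fy=2.5))
```

```text
False
[0.5495 0.2829 0.0819] [ 0.2982 -0.2801 -0.0328]
10.5417 [0.5489 0.2824 0.0809] [ 0.3616  1.2214 -1.2701] [-0.2383 -0.1307 -0.0074] 0.021779517417122612 59.97604250907898
12.1833 [0.5488 0.2824 0.2094] [-0.7598  0.6279 -2.9285] [-0.0347 -0.0448  0.0247] 0.022129202584903973 [ 0.7911  0.2764 -0.146  -0.0001 -1.1493 -2.2131]
```

View pics/i2.png

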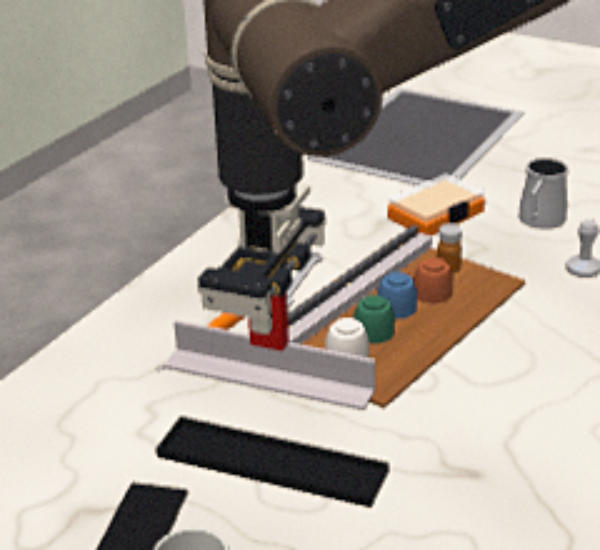

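The straightedge is held level, clear of the empty dock. I'll carry it behind the row, lower it and push up to gather the cups, staying short of the stop.

```bash
cat >> h.py <<'E'
YT=-.145; O=np.array([.5533,-.0565])
tx=np.array([np.cos(YT),np.sin(YT),0]); ty=np.array([-np.sin(YT),np.cos(YT),0])
def tp(x,y,z): return [*(O+x*tx[:2]+y*ty[:2]),z]
def rd():
    a=[]
    for _ in range(5):
        s=r.state(); a.append([-s["force"]@tx,s["force"]@ty,s["force"][2],s["torque"][2],(s["position"][:2]-O)@tx[:2],s["position"][2]]); r.wait(.01)
    return np.r_[s["t"],np.mean(a,0)]
def tool(dy=0): return down(YT-np.pi/2+dy)
E
python3 - <<'E'
from h import *
q=tool()
r.move_ptp(tp(-.08,.004,.21),q); print(r.state()["t"],r.state()["joint_positions"])
r.movel(tp(-.08,.004,.089),q,speed=.12); r.wait(.2); print("base",rd())
print(r.movel(tp(-.06,.004,.089),q,speed=.03,threshold=10),rd())
for i in range(5):
    b=r.movel(tp(-.053+i*.006,.004,.089),q,speed=.03,threshold=10);print(b,rd())
    if b:break
snap("side","j");im=cv2.imread("pics/j.png")
cv2.imwrite("pics/j2.png",cv2.resize(im[120:270,260:420],None,fx=3.5,fy=3.5,interpolation=cv2.INTER_CUBIC))
E
```

```text
13.7667 [ 0.3286  0.0398 -0.4345  0.     -1.096  -0.4742]
base [15.1583  0.1482 -0.2461 -3.341  -0.038  -0.0797  0.0896]
False [16.0167  0.0943  0.3019 -3.1309  0.0201 -0.0602  0.0889]
False [16.4417 -0.0947  0.1839 -3.1238 -0.0195 -0.0528  0.089 ]
False [16.8333  0.0553 -0.2885 -3.1613 -0.0143 -0.0467  0.089 ]
False [17.225   0.55   -0.3018 -3.2279  0.004  -0.0408  0.0889]
False [17.6167  0.6417 -0.0029 -3.5145 -0.0158 -0.0345  0.089 ]
False [18.0083  1.4615 -0.1571 -3.3057 -0.0269 -0.0287  0.089 ]
```

View pics/j2.png

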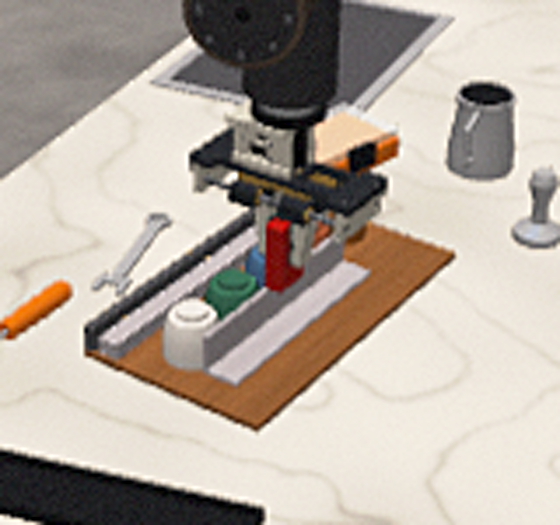

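The row is gathered, and the white cup at (188,340) sits close to the bar's end at (207,350). I'll check the numbers.

Run:
```python
from h import *
for nm,x,y,z in [("barend top",206,332,.058),("barend bot",213,372,.013),("foot corner",237,383,.016),("foot inner corner",370,268,.016),("cup top c",192,303,.066),("cup base low",186,368,.01),("tray corner",257,430,.01)]:
    p=ray("side",260+x/3.5,120+y/3.5,z);d=p[:2]-O;print(nm,d@tx[:2],d@ty[:2])
```

```text
barend top -0.02019093928799523 0.12810102306668944
barend bot -0.02926167062158204 0.12871973708467022
foot corner -0.061998847409258734 0.13324974365265593
foot inner corner -0.05853179633400639 -0.13022225156894351
cup top c 0.01510238473842013 0.10366690245942242
cup base low -0.0005051003561184553 0.13578355979141182
tray corner -0.11666034573206528 0.1776971963600448
```

Run:
```python
from h import *
q=tool()
for x in (-.025,-.021,-.018,-.016):
    r.movel(tp(x,.004,.089),q,speed=.02,threshold=6); d=rd(); print(d)
x=-.016; L=[]
while x<.018:
    x+=.0005
    b=r.movel(tp(x,.004,.089),q,speed=.01,threshold=5); d=rd(); L.append(d); print(b,round(x,4),d[[0,1,2,3,4,5]])
    if d[1]>5.5 or b or d[0]>32 or abs(d[4])>.35: break
```

```text
[18.45    2.077  -0.1929 -3.9603 -0.0445 -0.0249  0.0889]
[18.8417  1.4229  0.2059 -3.5803 -0.0542 -0.0205  0.0891]
[19.1833  1.8524 -0.4522 -3.2085 -0.0405 -0.0178  0.089 ]
[19.475   2.2989 -0.4871 -3.4519 -0.0371 -0.0159  0.089 ]
False -0.0155 [19.7667  3.2479 -0.5836 -3.0051 -0.0658 -0.0156]
False -0.015 [20.0583  3.1298 -0.3491 -3.655  -0.0583 -0.015 ]
False -0.0145 [20.35    2.6503 -0.4337 -3.7165 -0.0485 -0.0144]
False -0.014 [20.6417  2.6882 -0.6642 -3.6325 -0.0563 -0.0139]
False -0.0135 [20.9333  2.7845 -0.1375 -3.5147 -0.0644 -0.0134]
False -0.013 [21.225   2.4334 -0.4041 -3.4305 -0.0508 -0.013 ]
False -0.0125 [21.5167  2.7824 -0.1778 -3.7259 -0.0292 -0.0124]
False -0.012 [21.8083  3.0907 -0.3963 -3.344  -0.0594 -0.0119]
False -0.0115 [22.1     2.8823 -0.125  -3.3974 -0.0293 -0.0114]
False -0.011 [22.3917  3.062  -0.5109 -3.4042 -0.0624 -0.0109]
False -0.0105 [22.6833  3.0077 -0.1368 -3.0096 -0.0569 -0.0104]
False -0.01 [22.975   2.3744 -0.3475 -3.1735 -0.0581 -0.0099]
False -0.0095 [23.2667  2.7858  0.2283 -3.2462 -0.0473 -0.0094]
False -0.009 [23.5583  2.8654 -0.2386 -3.1257 -0.0659 -0.009 ]
False -0.0085 [23.85    3.2184 -0.1085 -3.6208 -0.0677 -0.0084]
False -0.008 [24.1417  3.4359 -0.5243 -3.6912 -0.0595 -0.0079]
False -0.0075 [24.4333  2.9498 -0.3287 -3.2549 -0.0733 -0.0074]
False -0.007 [24.725   4.5711  0.1996 -1.5018 -0.1771 -0.0072]
False -0.0065 [25.0167  5.2886  0.5018 -1.6001 -0.312  -0.0069]
False -0.006 [25.3083  5.9105  0.6989 -1.2578 -0.3574 -0.0068]
```

The drag is about 2.9 N. First contact with the stop is at x≈-7.3 mm, on the terracotta (-y) side. Now I square up by balancing the moment, and build the push to about +7 N.

Run:
```python
from h import *
x=-.006; dy=0; n=0
for i in range(45):
    d=rd(); T=d[4]+.055
    print(np.round([d[0],x*1e3,dy*1e3,d[1],T,d[5]*1e3,d[3]],3))
    if d[1]>10.9: x-=.0003
    elif abs(T)>.12: dy+=np.clip(.004*T,-.002,.002)
    if d[1]<9.7 and abs(T)<.35: x+=.0004 if d[1]<8.8 else .0002
    elif d[1]>=9.7 and abs(T)<.2:
        n+=1
        if n>=6: break
    if d[0]>42: break
    r.movel(tp(x,.004,.089),tool(dy),speed=.01,threshold=4)
np.save("pics/xd.npy",[x,dy])
```

```text
[25.35  -6.     0.     5.956 -0.29  -6.766 -1.627]
[25.642 -5.6   -1.159  6.303 -0.352 -6.562 -1.615]
[25.933 -5.6   -2.565  5.942 -0.263 -6.49  -1.663]
[26.225 -5.2   -3.619  6.844 -0.21  -6.39  -1.51 ]
[26.517 -4.8   -4.457  7.737 -0.12  -6.341 -1.067]
[26.808 -4.4   -4.457  8.443 -0.124 -6.282 -0.4  ]
[27.1   -4.    -4.952  9.18  -0.058 -6.229 -0.644]
[27.392 -3.8   -4.952  9.647 -0.058 -6.195 -0.277]
[27.683 -3.6   -4.952 10.461 -0.052 -6.174 -0.093]
[27.975 -3.6   -4.952 10.18  -0.065 -6.174 -0.008]
[28.267 -3.6   -4.952 10.026 -0.047 -6.179  0.016]
[28.558 -3.6   -4.952 10.574 -0.067 -6.186 -0.101]
[28.85  -3.6   -4.952 10.01  -0.053 -6.165 -0.061]
[29.142 -3.6   -4.952  9.648 -0.043 -6.167  0.012]
[29.433 -3.4   -4.952 10.629 -0.006 -6.143 -0.201]
```

The row is balanced and was held at about +7.3 N for nearly 2 s. Next I retract, carry the straightedge back and hover over the dock to check.

Run:
```python
from h import *
x,dy=np.load("pics/xd.npy"); q=tool(dy)
r.movel(tp(x-.01,.004,.089),q,speed=.03); 
r.movel(tp(-.08,.004,.090),q,speed=.12)
r.movel(tp(-.08,.004,.21),q,speed=.15)
qd=down(.1488-np.pi); X,Y=.548,.2855
r.move_ptp([X,Y,.21],qd)
r.movel([X,Y,.115],qd,speed=.12); r.wait(.2)
s=r.state();print(s["t"],s["position"],s["force"],s["torque"])
a=snap("side","k")
b=snap("scene","l")
m=np.hstack([cv2.resize(a[150:300,225:405],(480,400),interpolation=cv2.INTER_CUBIC),cv2.resize(b[130:300,220:360],(320,400),interpolation=cv2.INTER_CUBIC)])
cv2.imwrite("pics/m.png",m)
```

```text
34.2583 [0.5484 0.2858 0.1159] [-0.5941  0.4443 -4.0623] [-0.0549 -0.124   0.0128]
```

View pics/m.png

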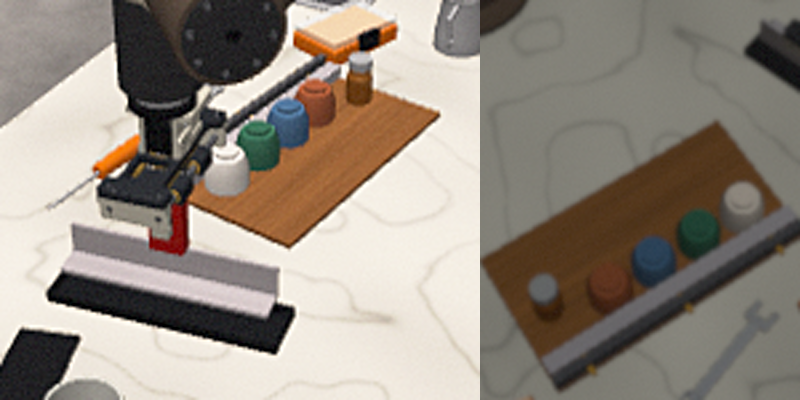

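Cups stand in a straight row at the strip and the jar is untouched. The bar hovers over the dock, its rear foot corners at about (62,280) and (271,314) in the left half. A quick numeric check, then I lower it with a contact stop.

Run:
```python
from h import *
C=np.array([.5465,.2958]);a=.1488;ry=np.array([np.cos(a),np.sin(a)]);rx=np.array([np.sin(a),-np.cos(a)])
for n,x,y,z in [("footL",62,280,.040),("footR",271,314,.040),("topL",72,226,.084),("topR",279,268,.084)]:
    p=ray("side",225+x/2.6667,150+y/2.6667,z)[:2]-C; print(n,p@rx,p@ry)
qd=down(a-np.pi); X,Y=.548,.2855
b=r.movel([X,Y,.0815],qd,speed=.04,threshold=4); r.wait(.2)
s=r.state();print(b,s["t"],s["position"],s["force"],s["torque"])
```

```text
footL -0.036498454034391635 0.1176737946755972
footR -0.013899173894125273 -0.13399387549978922
topL 0.010880934127487933 0.12410184368812592
topR 0.015613394776140804 -0.13347559153711833
True 35.3833 [0.5477 0.2851 0.0809] [-0.8629  0.3306  6.7482] [ 0.1393 -0.1464 -0.0619]
```

It seated at the expected height (z = 0.081), so the bar is on the dock floor. Releasing.

Run:
```python
from h import *
qd=down(.1488-np.pi); X,Y=.548,.2855
r.movel([X,Y,.0815],qd,speed=.02); r.wait(.1);print(r.state()["force"])
fingers.move_gripper(.06,10); r.wait(.3)
r.movel([X,Y,.25],qd,speed=.12); r.wait(.3)
s=r.state();print(s["t"],s["position"],s["force"],s["gripper_width"])
im=snap("side","n"); im0=cv2.imread("pics/b.png")
def red(i):
    h=cv2.cvtColor(i,cv2.COLOR_BGR2HSV); m=((h[...,0]<5)|(h[...,0]>174))&(h[...,1]>180)&(h[...,2]>70)
    m[:210]=0;m[290:]=0
    v,u=np.nonzero(m); return u.mean(),v.mean(),u.min(),u.max(),v.min(),v.max(),len(u)
print(red(im0),red(im))
```

```text
[-0.4197 -0.258  -2.882 ]
38.7583 [0.5479 0.2855 0.2497] [0.8907 0.7684 0.4056] 0.06013249079198646
(np.float64(288.26143790849676), np.float64(240.68954248366012), np.int64(281), np.int64(295), np.int64(229), np.int64(253), 306) (np.float64(287.9337748344371), np.float64(241.5430463576159), np.int64(281), np.int64(295), np.int64(230), np.int64(253), 302)
```

The handle stands upright, where it was at the start (within 1 px), and the gripper is clear.

Run:
```python
from h import *
print(order.job_done())
```

```text
the job is handed in; nothing more can be done
None
```

The job is handed in at about 39 s on the robot's clock: the four cups stand in one row against the stop, pressed about 7.3 N above drag and held nearly 2 s (wrist readings peaked near 10.6 N in total), the jar looks undisturbed, and the straightedge is back in its dock and released.

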